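Hang the load pail on the coil balance and hold the current selector at its third stop

ROBOT

A 6-joint arm with a two-finger parallel gripper is mounted at the origin on the work surface. World frame = base frame: x ahead of the robot, y to its left, z up, the work surface at z = 0. Lengths are in m, angles in rad, forces in N, time in s.
With the tool pointing down it reaches from about 0.25 to 0.725 m from the base axis. Payload 4 kg.
Tool frame: the origin (TCP) lies at the very end of the fingers, on their centre line; the grasp point (between the pads) lies 19 mm behind it; z points along the fingers, y is the line along which they close (so a half turn about z gives the same grasp; the last joint's range is limited). The gripper opens to 85 mm and grips with 20 to 120 N. Pads are 22 mm wide; open, the fingers measure 114 mm over their backs; the gripper's body (76 mm by 85 mm) begins 54 mm behind the grasp point. The pads swing forward as they close: fully open they stand 13 mm farther back than shut.
Start: joints at [1.2, 0.241, 0.005, 1.335, 0, 1.571], TCP at [0.181, 0.466, 0.231] pointing down, gripper open.
Joint ranges: [-2.72, 2.72], [-1.05, 1.87], [-1.09, 1.28], [-1.99, 2.15], [-1.42, 1.44], [-3.14, 3.14]. Speed limits (rad/s): [2.79, 2.79, 3.14, 3.14, 3.14, 3.14].

INTERFACE

Orientations are given as a unit quaternion [x, y, z, w].
In Python, from workcell import bot, vision, workorder gives the robot as it stands.
- The arm moves only by the shell command python3 -m creep 'ROWS' [OPENING]. ROWS is JSON, a list of rows, each a list of 2 entries, a list of its own where there are three numbers: the shift along the tool's x, y, z in mm, then the turn, a rotation vector about the tool's x, y, z in rad. In form: [[[dx, dy, dz], [wx, wy, wz]], ...]. A call has 1 to 12 rows; each row shifts and turns the commanded pose from where the row before left it, along the tool's axes as they then stand; what a row does not reach is not made up. A row lasts 1/8 s, in which the tool goes at most 62.5 mm and 10.7 degrees, less where a joint would pass 70% of its speed; a pose out of reach is approached as far as the arm can. A call is refused whole if a number of a shift passes 62.5 or a number of a turn 0.188, either way. A call with a gripper value outside its range is refused whole. OPENING is the finger opening in mm, from 0 to 85.4, set as the call begins (- or left out, the last holds). The fingers move at their own pace and stop on an object; the grip force is fixed at half the most. Time passes only in rows, so rows that do not move let the fingers close. It gives the time, the measured TCP pose, the force, the opening and the grip force at its end, in the units of the state.
- bot.get_obs(): the state, without advancing time (a new reading comes with each control period).
- vision.camera(name): name is "scene" or "top"; returns a dict with "image" (400x640x3 uint8, blue, green, red), "z_map" (400x640 float32, m along the optical axis (not along the pixel's ray), 0 where there is no reading), "K" (3x3 intrinsics, pixels), "rvec" (rotation vector, rad) and "tvec" (3), from world to camera coordinates, as OpenCV has them. Camera axes: x right, y down, z forward; pixel columns grow to the right and rows downward; lengths in m; the calibration is good to about 2 mm. A picture is of the moment at which its call begins.
- workorder.job_done(): hands the job in; it is judged then, once.
Trained networks look in a picture, given as the dict that the camera call returned (one of the last four; its "shot" number tells which), for a name from the list of things; names that differ only in an ending like _2 or _b are one class to them, and where a whole thing is asked for, a point or a joint stands for the part that bears it (a point fixed in the world has none). Each returns a list of dicts, best first, with "score" (0 to 1); they miss things now and then, are a little off and sometimes report something else, mostly with a low value. They report only what shows in the picture. A call takes as long as a camera call. They do not tell look-alikes from the thing itself.
- vision.spot_in(picture, query): "position" ([column, row] in pixels, amid what is visible of it).
- vision.place_of(picture, query): "position" ([column, row] in pixels: a listed point, or the origin of a listed thing).
The state is a dict: "clock": time; "joint_pos": joint angles; "joint_vel": joint speeds; "tau": joint torques, N m; "eef_pos": TCP position; "tool_rot": TCP orientation; "ft_force": force on the tool from outside, world axes, zero at the start; "ft_torque": the same for the moment, N m; "grip_width": finger opening in m; "grasp_force": force on a finger pad.
Only numpy, scipy, OpenCV 4.12 (cv2) and the standard library are available. Lean on these libraries where they do the work, as an engineer would, in place of code of your own. Each camera call takes 0.05 s, during which the arm holds its last target. There are 200 camera calls.

TASK

On the coil-lift balance, hang the small metal load pail by its wire handle on the hook at the front end of the beam and let go of it, so that it hangs free. Then turn the sprung current selector clockwise from off, counting the clicks, to its third stop and never beyond, so that the coil brings the beam level and lifts the pail; finish while still holding the selector there, because it springs back to off when released. Leave the beaker, dish, multimeter and clip where they are.

Things in the scene. Friction and masses are not known exactly. Their poses are not given: they have to be found in the camera images.
- lifter: Coil-lift balance, fixed: white board 300 (x) by 290 (y) by 18 mm, origin under its centre, x away from the robot at yaw 0. Beam along x at y = +75 mm, hook at its end nearest the robot (x about -94), pivot column x = +25, 163 mm above the bench, copper coil x = +112. Grey selector box 100 by 96 mm, top 66 mm above the bench, centred at x -62, y -90. Ammeter 103 mm high at x +94, y -75.
- hook_seat (a point): Lowest inner point (upper side of the wire) of the steel hook, wire 6.4 mm, where the handle rests; about 143 mm above the bench when off. The hook opens upwards: its tip is 16 mm nearer the robot (lifter -x) and 20 mm higher; behind, the wire climbs about 11 mm to the beam. Bring the handle along lifter +x over the tip, then lower it.
- pail_center (a point): Centre of the loose load pail (57 mm above its underside). Aluminium, 58 mm high, 51 mm across the rim, 0.12-0.19 kg. Its stiff upright handle of 4.4 mm wire stands in the pail's y-z plane: two legs, 53 mm over their outsides, up to 33 mm above this point, then an arch, top 57 mm above it. Grip across both legs along the pail's y, about 30 mm above this point: the opening stays free for the hook.
- pail_bail (a point): Underside of the arch of the pail's handle at its middle, 53 mm above the pail's centre: the point that comes to rest on the hook seat.
- selector_grip (a point): Where to grip the current selector: on its vertical axis, 26 mm above the box top and 10 mm below the knob's top. The knob is a black upright bar 46 mm long, 13 mm thick, 31 mm high; the x axis points along the bar to its white pointer line. Grip it across its thickness.
- selector (a joint): Turn of the selector in rad: 0 = off, growing clockwise seen from above to 2.09. Click stops every 24 degrees: 0.419, 0.838, 1.257 (third), 1.676, 2.094; white marks on the dial show off and the five stops. A spring drives it back to off (0.08 N m at off, 0.10 at the third stop); the clicks add about 0.05 N m either way.
- beam (a joint): Tilt of the beam in rad, 0 = hook end down (selector off), 0.135 = level. It follows the selector, 0.045 per stop, raising the hook by about 5 mm a stop.
- beaker: Loose glass beaker, 64 mm across, 85 mm high, origin under its centre. Leave alone.
- dish: Loose blue round dish, 92 mm across, 14 mm high, origin under its centre. Leave alone.
- multimeter: Loose yellow multimeter lying flat, 150 (x) by 78 (y) by 37 mm, origin under its centre. Leave alone.
- clip: Loose steel bulldog clip, about 60 by 50 by 25 mm, origin under its centre. Leave alone.
Mind the look-alikes: they are no part of the job. Leave any blue or green look-alike of the part that bears pail_center alone.

How it is judged:
On the way, in this order (a step that is already met when the one before it is completed fails the run):
1. the pail hangs by its handle on the hook, let go, with the selector still off (distance between pail_bail and hook_seat below 0.018 m and contact force between pail and beam above 0.4 N and contact force between pail and the fingers below 0.05 N and value of joint selector below 0.15 rad), for 0.2 s.
2. the selector stands at its third stop with the fingers on it (value of joint selector between 1.1 and 1.41 rad and contact force between the fingers and selector above 0.5 N), for 0.3 s.
At the end, for the whole second after the job is handed in: The fingers hold the selector still at its third stop (1.257 rad, within 0.15), the beam is up, and the pail hangs on the hook by its handle (handle within 18 mm of the hook seat, tilted less than 0.25 rad), carried by the hook alone (all of step 2 and velocity of joint selector between -0.1 and 0.1 rad/s and value of joint beam above 0.11 rad and distance between pail_bail and hook_seat below 0.018 m and contact force between pail and beam above 0.4 N and contact force between pail and the arm below 0.05 N and contact force between pail and the fingers below 0.05 N and angle between pail's own z axis and vertical below 0.25 rad); the arm keeps its last pose, push and grip.
It fails at once if the selector is turned beyond the third stop (value of joint selector above 1.5 rad).
It fails at once if a bystander (beaker, dish, multimeter, clip) is moved by more than 30 mm (distance of any of beaker, dish, multimeter, clip from where it was at the start of the episode above 0.03 m).
It also fails if it takes over 64 s, if anything falls off the work surface, if the arm or the gripper's body presses on something with over 40 N, if the wrist force passes 120 N, or if a joint passes its speed limit or range.

## Working session

There is one attempt and no reset: what is moved stays moved. The work goes in short steps, Python scripts to look and compute and a shell command to move; the robot and the scene stay as the last step left them, time stands still between calls to the robot, and variables do not carry over. Pictures are saved under pics/ and viewed, at most 10 in all, crops included, and the job is handed in when it is done.

```bash
mkdir -p pics
cat > h.py <<'E'
import numpy as np,cv2
from workcell import bot,vision,workorder
def P(c):
    R=cv2.Rodrigues(np.array(c["rvec"],float))[0];return R,np.array(c["tvec"],float).ravel(),np.array(c["K"])
def ray(c,px):
    R,t,K=P(c);d=R.T@np.linalg.inv(K)@np.array([px[0],px[1],1.]);return -R.T@t,d
def zpt(c,px):
    o,d=ray(c,px);u,v=int(round(px[0])),int(round(px[1]));return o+d*c["z_map"][v,u]
def atz(c,px,z):
    o,d=ray(c,px);return o+d*(z-o[2])/d[2]
def tri(c1,p1,c2,p2):
    o1,d1=ray(c1,p1);o2,d2=ray(c2,p2);d1/=np.linalg.norm(d1);d2/=np.linalg.norm(d2)
    s=np.linalg.lstsq(np.c_[d1,-d2],o2-o1,rcond=None)[0];a=o1+s[0]*d1;b=o2+s[1]*d2;return (a+b)/2,np.linalg.norm(a-b)
def proj(c,p):
    return cv2.projectPoints(np.array(p,float).reshape(-1,3),np.array(c["rvec"],float),np.array(c["tvec"],float),np.array(c["K"]),None)[0].reshape(-1,2)
E
python3 - <<'E'
from h import *
np.set_printoptions(precision=3,suppress=True)
s=vision.camera("scene");t=vision.camera("top")
cv2.imwrite("pics/s0.png",s["image"]);cv2.imwrite("pics/t0.png",t["image"])
for q in ["lifter","hook_seat","pail_center","pail_bail","selector_grip","beaker","dish","multimeter","clip"]:
    for n,c in(("s",s),("t",t)):
        for r in vision.place_of(c,q)[:4]:
            print(q,n,np.array(r["position"]).round(1),round(r["score"],2),zpt(c,r["position"]))
o=bot.get_obs();print(o["clock"],o["eef_pos"],o["tool_rot"],o["grip_width"])
E
```

```text
lifter s [308.7 222.1] 0.71 [ 0.566 -0.03   0.02 ]
lifter t [331.7 188.7] 0.76 [ 0.559 -0.037  0.018]
hook_seat s [340.8 187.7] 0.76 [ 0.289 -0.079  0.004]
hook_seat t [301.5 210. ] 0.48 [0.476 0.053 0.142]
pail_center s [250.5 185.3] 0.8 [ 0.543 -0.337  0.041]
pail_center s [263.4 172.7] 0.7 [ 0.393 -0.411  0.   ]
pail_center s [264.6 163.5] 0.7 [ 0.471 -0.324  0.111]
pail_center s [270.5 164.8] 0.64 [ 0.376 -0.384  0.041]
pail_center t [419.7 216.8] 0.79 [ 0.469 -0.319  0.026]
pail_center t [453.1 218.9] 0.73 [ 0.464 -0.427  0.024]
pail_center t [413.  244.7] 0.65 [ 0.38  -0.296  0.024]
pail_center t [437.  246.4] 0.63 [ 0.375 -0.347  0.102]
pail_bail s [263.  163.2] 0.67 [ 0.334 -0.469  0.   ]
pail_bail s [270.1 152.5] 0.65 [ 0.235 -0.517 -0.003]
pail_bail s [246.1 170.7] 0.63 [ 0.494 -0.408  0.059]
pail_bail s [246.4 156.4] 0.63 [ 0.337 -0.57   0.001]
pail_bail t [417.5 240.8] 0.73 [ 0.393 -0.317 -0.002]
pail_bail t [420.7 217.7] 0.71 [ 0.466 -0.322  0.027]
pail_bail t [425.9 214.2] 0.64 [ 0.469 -0.313  0.116]
pail_bail t [428.9 180.8] 0.62 [ 0.581 -0.344  0.054]
selector_grip s [302.9 187.3] 0.53 [ 0.5   -0.109  0.102]
selector_grip t [361.1 206.5] 0.51 [ 0.496 -0.126  0.07 ]
beaker s [411.9 265.1] 0.79 [0.538 0.358 0.019]
beaker t [217.3 201.5] 0.83 [0.508 0.319 0.063]
dish s [216.8 187. ] 0.51 [ 0.596 -0.478  0.003]
dish t [468.6 184.8] 0.82 [ 0.578 -0.489  0.006]
multimeter s [446.1 292. ] 0.64 [0.596 0.491 0.036]
multimeter s [310.7 225.4] 0.54 [ 0.576 -0.013  0.02 ]
multimeter t [176.8 186.6] 0.66 [0.558 0.457 0.038]
multimeter t [428.1 214.4] 0.33 [ 0.469 -0.321  0.109]
clip t [214.3 173.2] 0.69 [0.609 0.35  0.005]
1.0 [0.181 0.466 0.231] [ 0.184  0.983 -0.     0.   ] 0.08566186297143617
```

Run:
```python
import cv2,numpy as np
s=cv2.imread("pics/s0.png");t=cv2.imread("pics/t0.png")
a=cv2.resize(s[130:280,200:360],(640,600),interpolation=3)
cv2.imwrite("pics/sc.png",a)
cv2.imwrite("pics/tc.png",cv2.resize(t[140:260,280:480],(800,480),interpolation=3))
```

```text
(no output)
```

View pics/sc.png

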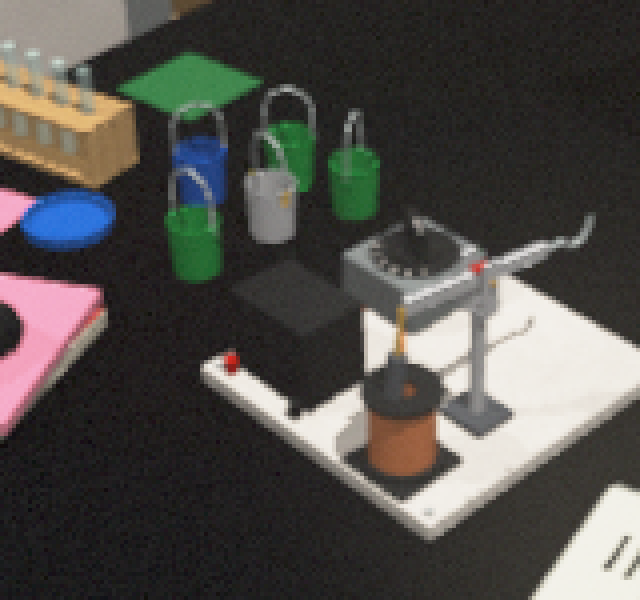

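View pics/tc.png

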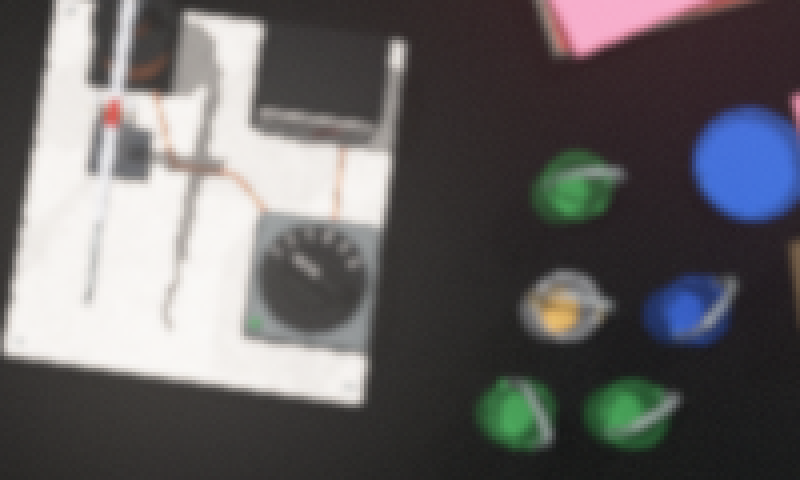

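Candidates in the top view: grey pail (420,217), blue (451,218), and green (423,187), (409,243), (437,243). The grey metal one at (420,217), scene (267,180), is the only uncoloured one, so it fits "aluminium". Next is an enlarged crop to confirm it, plus the handle points and the lifter pose.

```bash
cat > m.py <<'E'
from h import *
np.set_printoptions(precision=4,suppress=True)
s=vision.camera("scene");t=vision.camera("top")
a=cv2.resize(s["image"][155:200,250:290],(400,450),interpolation=0);b=cv2.resize(t["image"][195:235,400:440],(400,450),interpolation=0)
cv2.imwrite("pics/pail.png",np.hstack([a,b]))
for n,c in(("s",s),("t",t)):
    R,T,K=P(c);print(n,"cam",-R.T@T)
    v,u=np.mgrid[0:400,0:640];z=c["z_map"];X=(np.linalg.inv(K)@np.stack([u.ravel(),v.ravel(),np.ones(u.size)])*z.ravel()).T
    W=((X-T)@R).reshape(400,640,3)
    ok=(z>0)&(abs(W[...,0]-.47)<.05)&(abs(W[...,1]+.325)<.05)
    h=ok&(W[...,2]>.068)
    for r,cc in np.argwhere(h): print((cc,r),W[r,cc])
    m=ok&(W[...,2]>.045)&(W[...,2]<.065);print("rim",m.sum(),W[m].min(0),W[m].max(0),np.median(W[m],0))
    # board fit
    B=(z>0)&(abs(W[...,2]-.018)<.006)&(c["image"].min(2)>150)&(abs(W[...,0]-.56)<.22)&(abs(W[...,1]+.03)<.22)
    pts=W[B][:,:2].astype(np.float32);print("board",cv2.minAreaRect(pts))
    # box top
    B=(z>0)&(abs(W[...,2]-.066)<.005)&(abs(W[...,0]-.5)<.09)&(abs(W[...,1]+.12)<.08)
    print("box",cv2.minAreaRect(W[B][:,:2].astype(np.float32)),B.sum())
    K_=(z>0)&(abs(W[...,2]-.10)<.012)&(abs(W[...,0]-.5)<.06)&(abs(W[...,1]+.12)<.06)
    print("knob",K_.sum(),W[K_].mean(0) if K_.any() else 0,cv2.minAreaRect(W[K_][:,:2].astype(np.float32)))
hs=vision.place_of(s,"hook_seat")[0]["position"];ht=vision.place_of(t,"hook_seat")[0]["position"];print("hook",hs,ht,tri(s,hs,t,ht))
hs=vision.place_of(s,"selector_grip")[0]["position"];ht=vision.place_of(t,"selector_grip")[0]["position"];print("sel",hs,ht,tri(s,hs,t,ht))
for q in("pail_center","pail_bail"):
  A=[r["position"] for r in vision.place_of(s,q)];Bq=[r["position"] for r in vision.place_of(t,q)]
  for i in A:
    for j in Bq:
      p,e=tri(s,i,t,j)
      if abs(p[0]-.47)<.04 and abs(p[1]+.325)<.04 and e<.012: print(q,np.array(i),np.array(j),p,e)
E
python3 m.py
```

```text
s cam [1.4705 0.6682 0.9107]
(np.int64(264), np.int64(164)) [ 0.462 -0.336  0.101]
(np.int64(265), np.int64(164)) [ 0.4705 -0.322   0.1098]
(np.int64(266), np.int64(164)) [ 0.4673 -0.3197  0.1092]
(np.int64(267), np.int64(164)) [ 0.4732 -0.3085  0.1158]
(np.int64(264), np.int64(165)) [ 0.465  -0.3334  0.0987]
(np.int64(268), np.int64(165)) [ 0.4685 -0.308   0.1094]
(np.int64(263), np.int64(166)) [ 0.4647 -0.3395  0.0918]
(np.int64(264), np.int64(166)) [ 0.4634 -0.3353  0.0927]
(np.int64(268), np.int64(166)) [ 0.4726 -0.3044  0.108 ]
(np.int64(269), np.int64(166)) [ 0.4728 -0.2987  0.1102]
(np.int64(263), np.int64(167)) [ 0.4653 -0.3393  0.0875]
(np.int64(264), np.int64(167)) [ 0.4633 -0.3358  0.0879]
(np.int64(269), np.int64(167)) [ 0.4748 -0.2971  0.1072]
(np.int64(270), np.int64(167)) [ 0.4726 -0.2938  0.1074]
(np.int64(264), np.int64(168)) [ 0.4609 -0.3385  0.0812]
(np.int64(270), np.int64(168)) [ 0.4734 -0.2934  0.1034]
(np.int64(264), np.int64(169)) [ 0.4586 -0.3412  0.0745]
(np.int64(270), np.int64(169)) [ 0.4749 -0.2923  0.1   ]
(np.int64(264), np.int64(170)) [ 0.4644 -0.3358 
[... 2871 characters left out ...]
8850733041763306, -0.11559468507766724), (0.09573829174041748, 0.09978841245174408), 82.68692779541016) 828
knob 74 [ 0.4876 -0.1151  0.1002] ((0.48808538913726807, -0.11556793749332428), (0.04483749344944954, 0.013338888995349407), 50.35100173950195)
hook [338.4, 187.8] [301.0, 206.1] (array([0.4893, 0.0474, 0.1569]), np.float64(0.0160838293622124))Traceback (most recent call last):
  File "m.py", line 23, in <module>
    hs=vision.place_of(s,"selector_grip")[0]["position"];ht=vision.place_of(t,"selector_grip")[0]["position"];print("sel",hs,ht,tri(s,hs,t,ht))
                                                            ~~~~~~~~~~~~~~~~~~~~~~~~~~~~~~~~~~^^^
IndexError: list index out of range
```

View pics/pail.png

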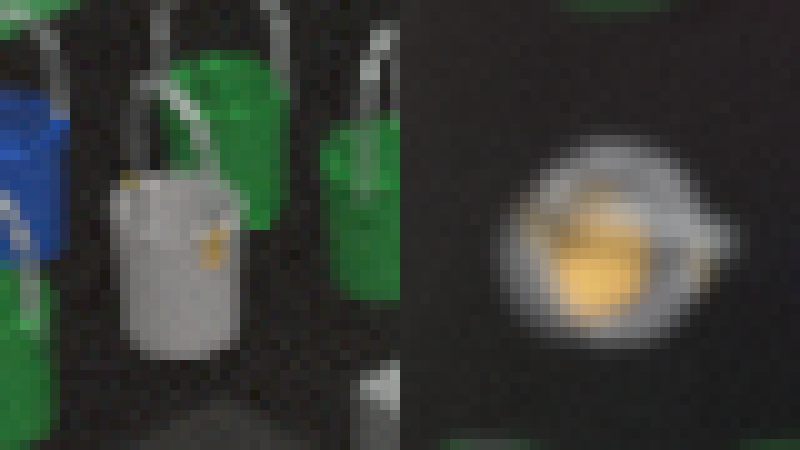

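The crop confirms the grey wire-handled pail: the handle spans about (414,213) to (432,216) in the top image. Pail centre is about (0.470, -0.314), with the handle at about 78° to world x. Lifter pose is about (0.5605, -0.034), yaw -7.5°.

```bash
python3 -m creep '[[[0,0,0],[0,0,-0.165]],[[-29.5,-47,0],[0,0,0]],[[-29.5,-47,0],[0,0,0]],[[-29.5,-47,0],[0,0,0]],[[-29.5,-47,0],[0,0,0]],[[-29.5,-47,0],[0,0,0]],[[-29.5,-47,0],[0,0,0]],[[-29.5,-47,0],[0,0,0]],[[-29.5,-47,0],[0,0,0]],[[-29.5,-47,0],[0,0,0]],[[-29.5,-47,0],[0,0,0]],[[-29.5,-47,0],[0,0,0]]]' 80; python3 -m creep '[[[-29.5,-47,0],[0,0,0]],[[-29.5,-47,0],[0,0,0]],[[-29.5,-47,0],[0,0,0]],[[-29.5,-47,0],[0,0,0]],[[0,0,30],[0,0,0]],[[0,0,30],[0,0,0]],[[0,0,0],[0,0,0]],[[0,0,0],[0,0,0]]]'
```

```text
clock: 2.8
eef_pos: [0.3937, -0.1084, 0.2316]
tool_rot: [0.103, 0.995, 0.0, 0.001]
ft_force: [1.3, 0.6, -0.1]
grip_width: 0.0799
grasp_force: 0.0
clock: 3.8
eef_pos: [0.4708, -0.3147, 0.1724]
tool_rot: [0.103, 0.995, -0.0, 0.001]
ft_force: [0.4, -0.1, 1.1]
grip_width: 0.0799
grasp_force: 0.0
```

```bash
python3 -m creep '[[[0,0,26],[0,0,0]],[[0,0,26],[0,0,0]],[[0,0,26],[0,0,0]],[[0,0,25],[0,0,0]],[[0,0,0],[0,0,0]],[[0,0,0],[0,0,0]]]'; python3 -m creep '[[[0,0,0],[0,0,0]],[[0,0,0],[0,0,0]],[[0,0,0],[0,0,0]],[[0,0,0],[0,0,0]],[[0,0,0],[0,0,0]],[[0,0,0],[0,0,0]],[[0,0,0],[0,0,0]],[[0,0,0],[0,0,0]]]' 40
```

```text
clock: 4.55
eef_pos: [0.4716, -0.3152, 0.0704]
tool_rot: [0.103, 0.995, -0.001, 0.001]
ft_force: [-0.1, 0.6, 0.0]
grip_width: 0.0804
grasp_force: 0.0
clock: 5.55
eef_pos: [0.4715, -0.3154, 0.0704]
tool_rot: [0.103, 0.995, -0.001, 0.002]
ft_force: [-0.4, -0.3, 5.5]
grip_width: 0.0507
grasp_force: 61.2
```

```bash
python3 -m creep '[[[0,0,-10],[0,0,0]],[[0,0,-28],[0,0,0]],[[0,0,-28],[0,0,0]],[[0,0,-28],[0,0,0]],[[0,0,-28],[0,0,0]],[[0,0,-28],[0,0,0]],[[0,0,0],[0,0,-0.078]],[[0,0,0],[0,0,0]],[[0,0,0],[0,0,0]]]'
python3 - <<'E'
from h import *
o=bot.get_obs();R=__import__("scipy.spatial.transform",fromlist=["Rotation"]).Rotation.from_quat(o["tool_rot"]).as_matrix()
print(R.round(3),o["eef_pos"],o["grip_width"])
c=np.array([.477,.053,0]);lx=np.array([.9914,-.1305,0])
print("to pre",R.T@(c-.08*lx-np.array(o["eef_pos"])*[1,1,0])*1000)
s=vision.camera("scene");t=vision.camera("top")
p=proj(s,[o["eef_pos"]])[0].astype(int);q=proj(t,[o["eef_pos"]])[0].astype(int);print(p,q)
f=lambda c,p:cv2.resize(c["image"][p[1]-30:p[1]+30,p[0]-30:p[0]+30],(400,400),interpolation=2)
cv2.imwrite("pics/g.png",np.hstack([f(s,p),f(t,q)]))
E
```

```text
clock: 6.68
eef_pos: [0.4699, -0.3143, 0.218]
tool_rot: [0.064, 0.998, 0.0, -0.0]
ft_force: [-0.2, -0.2, -1.1]
grip_width: 0.0508
grasp_force: 62.6
[[-0.992  0.129 -0.001]
 [ 0.129  0.992  0.001]
 [ 0.001  0.    -1.   ]] [ 0.46990056 -0.31430734  0.21799093] 0.05080978942921756
to pre [1.20169158e+02 3.65331351e+02 2.85352715e-01]
[265 139] [437 210]
```

View pics/g.png

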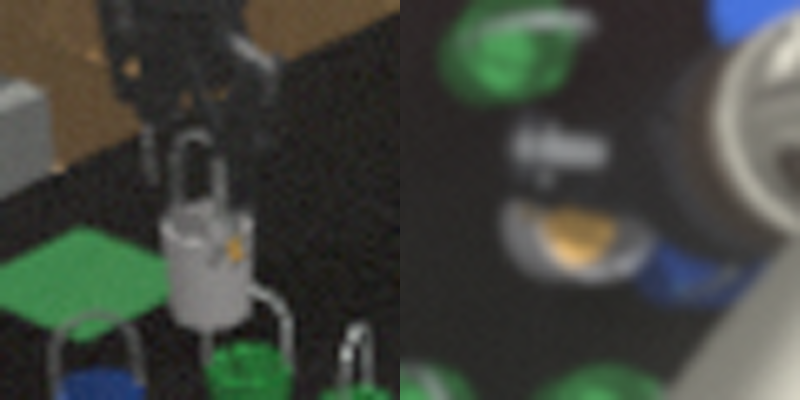

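The pail is up, held upright by both legs, with the arch clear at scene crop (195,140). Moving it in front of the hook.

```bash
python3 -m creep '[[[12,36.5,0],[0,0,0]],[[12,36.5,0],[0,0,0]],[[12,36.5,0],[0,0,0]],[[12,36.5,0],[0,0,0]],[[12,36.5,0],[0,0,0]],[[12,36.5,0],[0,0,0]],[[12,36.5,0],[0,0,0]],[[12,36.5,0],[0,0,0]],[[12,36.5,0],[0,0,0]],[[12,36.5,0],[0,0,0]],[[0,0,0],[0,0,0]],[[0,0,0],[0,0,0]]]'; python3 -m creep '[[[0,0,35],[0,0,0]],[[0,0,35],[0,0,0]],[[0,0,0],[0,0,0]],[[0,0,0],[0,0,0]]]';cat > v.py <<'E'
from h import *
import sys
np.set_printoptions(precision=4,suppress=True)
o=bot.get_obs();e=np.array(o["eef_pos"]);print(e,o["grip_width"],o["ft_force"])
s=vision.camera("scene");t=vision.camera("top")
for n,c in(("s",s),("t",t)):
    R,T,K=P(c);v,u=np.mgrid[0:400,0:640];z=c["z_map"]
    W=(((np.linalg.inv(K)@np.stack([u.ravel(),v.ravel(),np.ones(u.size)])*z.ravel()).T-T)@R).reshape(400,640,3)
    r=W-np.array([.477,.053,0]);lx=r[...,0]*.9914-r[...,1]*.1305;ly=r[...,0]*.1305+r[...,1]*.9914
    L=np.stack([lx,ly,W[...,2]],-1)
    m=(z>0)&(lx>-.03)&(lx<.035)&(abs(ly)<.022)&(W[...,2]>.135)&(W[...,2]<.19)
    print(n,"hook/beam lifter-frame rel. nominal seat (mm)");
    for a in np.argwhere(m)[:40]: print(a[::-1],L[a[0],a[1]]*1000)
p=proj(s,[[.45,.06,.15]])[0].astype(int)
a=cv2.resize(s["image"][p[1]-25:p[1]+35,p[0]-30:p[0]+30],(600,600),interpolation=2)
cv2.imwrite(sys.argv[1],a);print("crop origin",p-[30,25])
E
python3 v.py pics/h1.png
```

```text
clock: 8.28
eef_pos: [0.3977, 0.0625, 0.2182]
tool_rot: [0.064, 0.998, -0.0, -0.0]
ft_force: [0.0, -0.4, -1.0]
grip_width: 0.0508
grasp_force: 62.9
clock: 8.78
eef_pos: [0.3986, 0.0622, 0.1493]
tool_rot: [0.065, 0.998, 0.0, 0.001]
ft_force: [0.1, -0.2, -0.6]
grip_width: 0.051
grasp_force: 62.9
[0.3986 0.0622 0.1493] 0.050992723110063566 [ 0.1489 -0.1826 -0.6412]
s hook/beam lifter-frame rel. nominal seat (mm)
[347 184] [-18.5924  -3.5339 159.0647]
[348 184] [-19.4869   0.1286 160.3497]
[347 185] [-15.7793  -0.9667 157.4263]
[348 185] [-15.7322   3.4414 159.4831]
[347 186] [-14.4832   0.3796 154.5524]
[348 186] [-16.7126   2.9673 154.7518]
[346 187] [ -9.6541   0.1907 152.5581]
[347 187] [-16.1358  -0.6443 149.2394]
[346 188] [ -9.9428   0.2554 148.367 ]
[347 188] [-11.373    3.4886 149.2337]
[345 189] [ -7.8532  -2.158  144.0794]
[346 189] [ -6.6286   3.2323 147.1805]
[340 190] [ 21.1978   0.0661 154.3622]
[341 190] [ 17.6191   1.4689 153.3828]
[344 190] [ -2.5011  -1.9199 142.5326]
[345 190] [ -7.1041  -1.2558 140.7325]
[346 190] [ -9.0959   1.5387 141.1418]
[338 191] [ 27.7891  -2.9399 151.9219]
[339 191] [ 26.1989   0.1219 152.6459]
[340 191] [ 20.4757  -0.2819 149.8095]
[341 191] [ 18.6329   2.5753 150.3194]
[342 191] [  9.5687  -0.5432 144.6462]
[343 191] [  6.495    1.3278 144.1176]
[344 191] [  1.1763   1.3714 141.6812]
[345 191] [ -4.1496   1.4379 139.2524]
[338 192] [ 32.8816   1.6136 152.4105]
[339 192] [ 27.5668   1.5225 149.898 ]
[342 192] [ 10.9617   0.8804 141.8771]
[343 192] [  5.1754   0.5227 139.018 ]
t hook/beam lifter-frame rel. nominal seat (mm)
[303 197] [ 34.8727   0.6081 153.619 ]
[303 198] [ 31.8497   0.1012 154.8676]
[304 198] [ 32.7331  -2.4853 151.2011]
crop origin [320 161]
```

View pics/h1.png

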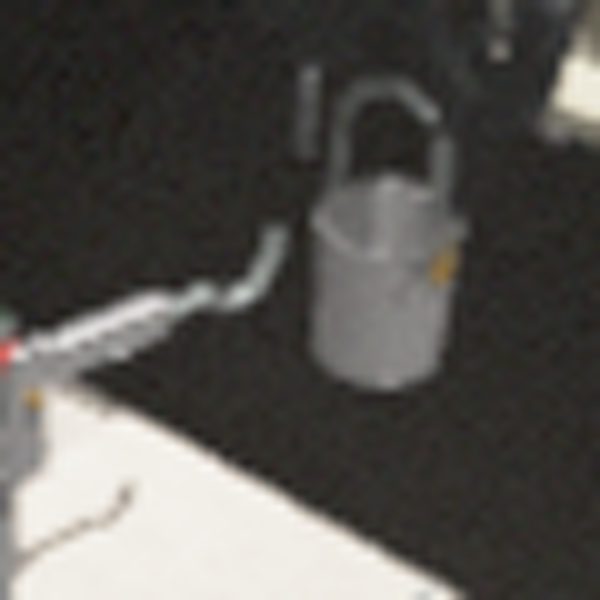

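The hook matches the nominal: seat near pixel (344,190), tip near (347,184), at about 160 mm. The pail hangs straight, with its bail at about 189 mm. Lowering to tip clearance, then moving forward and down.

```bash
python3 -m creep '[[[0,1,12],[0,0,0]],[[-16,0,0],[0,0,0]],[[-16,0,0],[0,0,0]],[[-16,0,0],[0,0,0]],[[-16,0,0],[0,0,0]],[[-16,0,0],[0,0,0]],[[0,0,0],[0,0,0]],[[0,0,0],[0,0,0]]]'; python3 -m creep '[[[0,0,10],[0,0,0]],[[0,0,10],[0,0,0]],[[0,0,5],[0,0,0]],[[0,0,3],[0,0,0]],[[0,0,0],[0,0,0]],[[0,0,0],[0,0,0]],[[0,0,0],[0,0,0]]]'
```

```text
clock: 9.88
eef_pos: [0.4769, 0.0535, 0.136]
tool_rot: [0.064, 0.998, -0.0, -0.001]
ft_force: [-0.1, -0.1, -0.4]
grip_width: 0.0508
grasp_force: 62.9
clock: 10.75
eef_pos: [0.4775, 0.0536, 0.1086]
tool_rot: [0.064, 0.998, 0.0, 0.0]
ft_force: [0.8, 0.8, -1.9]
grip_width: 0.0509
grasp_force: 62.9
```

```bash
python3 -m creep '[[[0,0,2],[0,0,0]],[[0,0,2],[0,0,0]],[[0,0,1],[0,0,0]],[[0,0,0],[0,0,0]],[[0,0,0],[0,0,0]]]'; python3 v.py pics/h2.png | head -1
```

```text
clock: 11.38
eef_pos: [0.4776, 0.0536, 0.1039]
tool_rot: [0.064, 0.998, 0.0, 0.001]
ft_force: [-1.2, 0.7, 5.2]
grip_width: 0.0507
grasp_force: 63.4
[0.4776 0.0536 0.1039] 0.05066934955016999 [-1.1707  0.6997  5.1927]
```

View pics/h2.png

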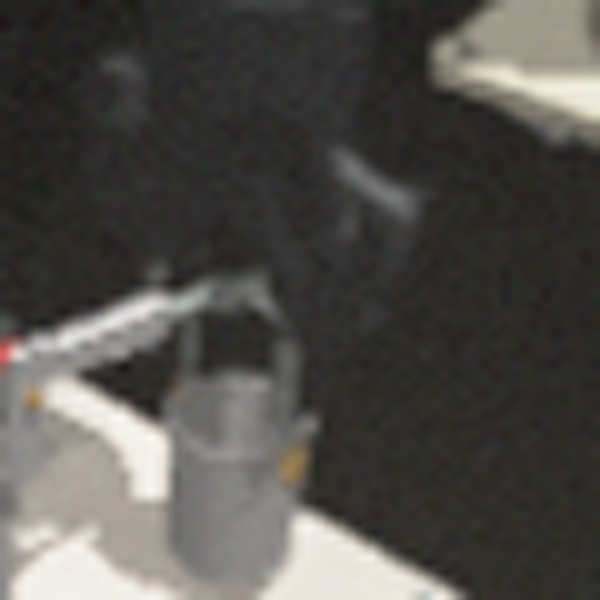

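The arch sits on the hook at crop (230,290), and 5 N of upward force confirms contact. Releasing.

```bash
python3 -m creep '[[[0,0,0],[0,0,0]],[[0,0,0],[0,0,0]],[[0,0,0],[0,0,0]],[[0,0,0],[0,0,0]],[[0,0,0],[0,0,0]],[[0,0,0],[0,0,0]],[[0,0,0],[0,0,0]],[[0,0,0],[0,0,0]]]' 85; python3 -m creep '[[[0,0,-8],[0,0,0]],[[0,0,-15],[0,0,0]],[[0,0,-20],[0,0,0]],[[0,0,-25],[0,0,0]],[[0,0,-25],[0,0,0]],[[0,0,-25],[0,0,0]],[[0,0,-12],[0,0,0]],[[0,0,0],[0,0,0]],[[0,0,0],[0,0,0]],[[0,0,0],[0,0,0]]]'; python3 v.py pics/h3.png | head -1
python3 - <<'E'
from h import *
R=__import__("scipy.spatial.transform",fromlist=["Rotation"]).Rotation.from_quat(bot.get_obs()["tool_rot"]).as_matrix()
print(R.T@(np.array([.4881,-.1155,.15])-bot.get_obs()["eef_pos"])*1000,bot.get_obs()["joint_pos"])
E
```

```text
clock: 12.48
eef_pos: [0.4772, 0.0536, 0.1033]
tool_rot: [0.064, 0.998, 0.0, -0.0]
ft_force: [-0.1, 0.0, 0.2]
grip_width: 0.0851
grasp_force: 0.0
clock: 13.72
eef_pos: [0.4766, 0.0535, 0.2322]
tool_rot: [0.064, 0.998, -0.0, -0.001]
ft_force: [0.3, -0.1, -0.1]
grip_width: 0.085
grasp_force: 0.0
[0.4766 0.0535 0.2322] 0.08502724554043004 [ 0.2712 -0.075  -0.1204]
[ -32.85724458 -166.18518537   82.51270758] [ 1.11792848e-01  2.01444012e-01 -4.21096267e-02  1.32885967e+00
  9.25474152e-06  2.39622469e-01]
```

View pics/h3.png

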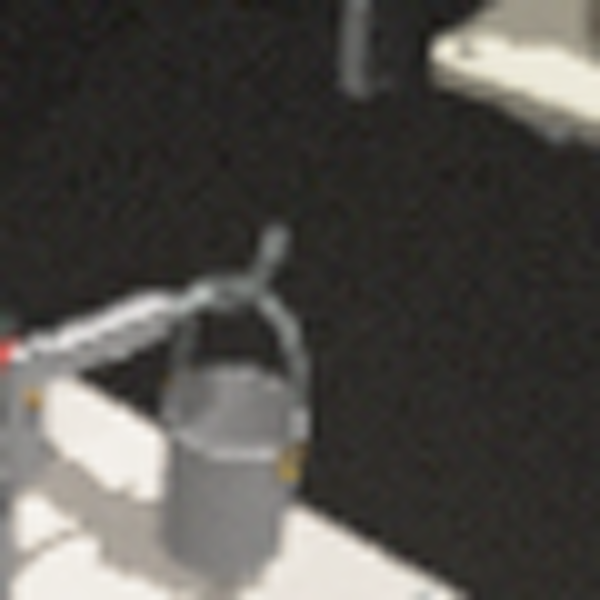

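The pail hangs free on the hook. Now to the selector at (0.488, -0.1155), bar at about 50° (pointer towards +x+y).

```bash
python3 -m creep '[[[-6.6,-33,0],[0,0,0]],[[-6.6,-33,0],[0,0,0]],[[-6.6,-33,0],[0,0,0]],[[-6.6,-33,0],[0,0,0]],[[-6.6,-34,0],[0,0,0]],[[0,0,0],[0,0,-0.168]],[[0,0,0],[0,0,-0.168]],[[0,0,0],[0,0,-0.168]],[[0,0,0],[0,0,-0.168]],[[0,0,0],[0,0,-0.168]],[[0,0,0],[0,0,-0.168]],[[0,0,0],[0,0,0]]]' 40; python3 -m creep '[[[0,0,30],[0,0,0]],[[0,0,30],[0,0,0]],[[0,0,30],[0,0,0]],[[0,0,0],[0,0,0]],[[0,0,0],[0,0,0]]]'
python3 - <<'E'
from h import *
R=__import__("scipy.spatial.transform",fromlist=["Rotation"]).Rotation.from_quat(bot.get_obs()["tool_rot"]).as_matrix()
print(np.degrees(np.arctan2(R[1,1],R[0,1])),R.T@(np.array([.4881,-.1155,.074])-bot.get_obs()["eef_pos"])*1000)
E
```

```text
clock: 15.32
eef_pos: [0.4887, -0.1152, 0.2329]
tool_rot: [-0.425, 0.905, 0.0, -0.0]
ft_force: [0.4, 0.4, -0.9]
grip_width: 0.0398
grasp_force: 0.0
clock: 15.95
eef_pos: [0.4895, -0.1154, 0.1442]
tool_rot: [-0.425, 0.905, -0.0, 0.0]
ft_force: [-0.0, -0.6, 0.0]
grip_width: 0.0406
grasp_force: 0.0
140.3620716097792 [ 0.95948046  1.06855156 70.24311144]
```

```bash
python3 -m creep '[[[1,1,20],[0,0,0]],[[0,0,20],[0,0,0]],[[0,0,20],[0,0,0]],[[0,0,10],[0,0,0]],[[0,0,0],[0,0,0]],[[0,0,0],[0,0,0]]]'; python3 -m creep '[[[0,0,0],[0,0,0]],[[0,0,0],[0,0,0]],[[0,0,0],[0,0,0]],[[0,0,0],[0,0,0]],[[0,0,0],[0,0,0]],[[0,0,0],[0,0,0]]]' 0; python3 -c "
from h import *
print(bot.get_obs()['ft_torque'])"
```

```text
clock: 16.7
eef_pos: [0.4884, -0.1156, 0.0744]
tool_rot: [-0.426, 0.905, -0.001, 0.001]
ft_force: [0.0, 0.5, 0.1]
grip_width: 0.0399
grasp_force: 0.0
clock: 17.45
eef_pos: [0.4869, -0.1145, 0.0742]
tool_rot: [-0.426, 0.905, 0.001, 0.0]
ft_force: [-2.4, 3.1, 5.4]
grip_width: 0.0119
grasp_force: 59.4
[0.53703924 0.66047663 0.13354591]
```

```bash
python3 -m creep '[[[0,0,0],[0,0,0.08]],[[0,0,0],[0,0,0.08]],[[0,0,0],[0,0,0.08]],[[0,0,0],[0,0,0.08]],[[0,0,0],[0,0,0.08]],[[0,0,0],[0,0,0.08]],[[0,0,0],[0,0,0.08]],[[0,0,0],[0,0,0.08]],[[0,0,0],[0,0,0.08]],[[0,0,0],[0,0,0.08]],[[0,0,0],[0,0,0]],[[0,0,0],[0,0,0]]]'
cat > k.py <<'E'
from h import *
np.set_printoptions(precision=4,suppress=True)
o=bot.get_obs();R=__import__("scipy.spatial.transform",fromlist=["Rotation"]).Rotation.from_quat(o["tool_rot"]).as_matrix()
print("turned",140.3-np.degrees(np.arctan2(R[1,1],R[0,1])),o["ft_torque"])
s=vision.camera("scene");R,T,K=P(s);v,u=np.mgrid[0:400,0:640];z=s["z_map"]
W=(((np.linalg.inv(K)@np.stack([u.ravel(),v.ravel(),np.ones(u.size)])*z.ravel()).T-T)@R).reshape(400,640,3)
r=W-np.array([.477,.053,0]);lx=r[...,0]*.9914-r[...,1]*.1305;ly=r[...,0]*.1305+r[...,1]*.9914
m=(z>0)&(lx>-.03)&(lx<-.008)&(abs(ly)<.012)&(W[...,2]>.13)&(W[...,2]<.2)
print("tip z max/mean top3 (was ~.160 at off)",np.sort(W[...,2][m])[-5:])
m=(z>0)&(lx>.03)&(lx<.10)&(abs(ly)<.012)&(W[...,2]>.14)&(W[...,2]<.19)
print("beam slope",np.polyfit(lx[m],W[...,2][m],1),m.sum())
E
python3 k.py
```

```text
clock: 18.95
eef_pos: [0.4876, -0.1159, 0.0742]
tool_rot: [-0.041, 0.999, -0.001, 0.0]
ft_force: [-1.8, -1.0, 6.1]
grip_width: 0.0122
grasp_force: 59.3
turned 45.6366834423883 [-0.2589  0.4759  0.0681]
tip z max/mean top3 (was ~.160 at off) [0.166  0.1673 0.1674 0.1681 0.1717]
beam slope [0.0574 0.1597] 65
```

```bash
python3 -m creep '[[[0,0,0],[0,0,0.08]],[[0,0,0],[0,0,0.08]],[[0,0,0],[0,0,0.08]],[[0,0,0],[0,0,0.08]],[[0,0,0],[0,0,0.08]],[[0,0,0],[0,0,0.05]],[[0,0,0],[0,0,0]],[[0,0,0],[0,0,0]],[[0,0,0],[0,0,0]],[[0,0,0],[0,0,0]],[[0,0,0],[0,0,0]],[[0,0,0],[0,0,0]]]'; python3 k.py; python3 v.py pics/h4.png|head -1
python3 - <<'E'
from h import *
t=vision.camera("top");s=vision.camera("scene")
p=proj(s,[[.488,-.115,.09]])[0].astype(int);q=proj(s,[[.477,.053,.13]])[0].astype(int)
f=lambda c,p:cv2.resize(c["image"][p[1]-25:p[1]+25,p[0]-25:p[0]+25],(400,400),interpolation=2)
cv2.imwrite("pics/e.png",np.hstack([f(s,p),f(s,q)]))
E
```

```text
clock: 20.5
eef_pos: [0.4875, -0.1168, 0.0742]
tool_rot: [0.183, 0.983, -0.001, 0.001]
ft_force: [-3.1, -4.2, 6.0]
grip_width: 0.0118
grasp_force: 59.4
turned 71.43939960390647 [-0.7801  0.5878  0.1415]
tip z max/mean top3 (was ~.160 at off) [0.1723 0.1726 0.1744 0.1768 0.1778]
beam slope [-0.0143  0.1671] 67
[ 0.4875 -0.1168  0.0742] 0.012430290112610858 [-2.369  -3.6037  5.0967]
```

View pics/e.png

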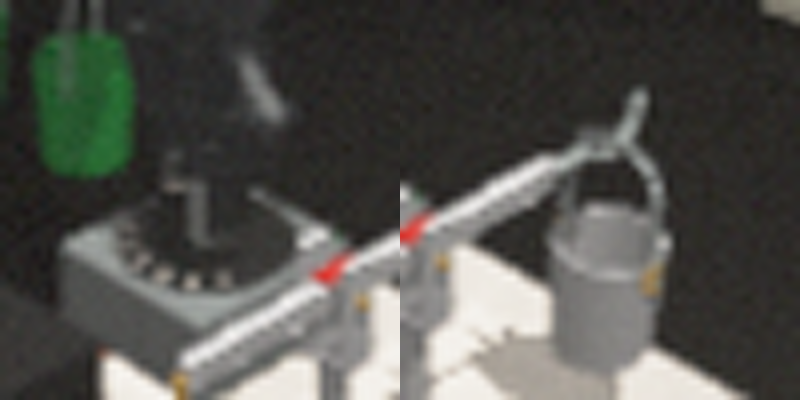

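The beam is level (slope about 0), the pail hangs from the hook at crop (610,290), and the selector is held at 71.4°. A second to settle, then I hand in.

```bash
python3 -m creep '[[[0,0,0],[0,0,0]],[[0,0,0],[0,0,0]],[[0,0,0],[0,0,0]],[[0,0,0],[0,0,0]],[[0,0,0],[0,0,0]],[[0,0,0],[0,0,0]],[[0,0,0],[0,0,0]],[[0,0,0],[0,0,0]]]'; python3 -c "
from h import *
print(workorder.job_done())"
```

```text
clock: 21.75
eef_pos: [0.4875, -0.1167, 0.0742]
tool_rot: [0.183, 0.983, -0.001, 0.001]
ft_force: [-2.4, -4.5, 4.9]
grip_width: 0.0116
grasp_force: 59.4
the job is handed in; nothing more can be done
None
```

The job is handed in at about 22 s: the pail hangs free on the hook, the beam is level, and the gripper holds the selector at its third stop (71.4° turned, against 72° nominal); no verdict came back.

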